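Rack the hot-air nozzles in order of size

TASK

Put the four hot-air rework nozzles back on their rack in order of head size, the smallest on the post at the narrow end and the largest at the broad end: each collar down over its post and fully home on the plate, mouth up, with the flat sides of its square head lined up with the rack so that the neighbours do not foul each other. Leave the flux bottle and the loupe standing where they are.

Things in the scene. Friction and masses are not known exactly. Their poses are not given: they have to be found in the camera images.
- nozzle_16: The smallest of 4 loose steel hot-air nozzles, mouth up: round collar below (27 mm wide, bore 22 mm wide and 28 mm deep, clamp ear at +x to 19 mm from the axis), square head above, 16 x 16 mm, 34 to 59 mm above the foot. Origin: centre of the foot; z up, x and y square to the head's sides. Grip the head's flat sides (firm grip is fine), fingertips 36 mm or more above the foot. About 0.1 kg.
- nozzle_26: The second smallest of 4 loose steel hot-air nozzles, mouth up: round collar below (27 mm wide, bore 22 mm wide and 28 mm deep, clamp ear at +x to 19 mm from the axis), square head above, 26 x 26 mm, 34 to 59 mm above the foot. Origin: centre of the foot; z up, x and y square to the head's sides. Grip the head's flat sides (firm grip is fine), fingertips 36 mm or more above the foot. About 0.1 kg.
- nozzle_36: The second largest of 4 loose steel hot-air nozzles, mouth up: round collar below (27 mm wide, bore 22 mm wide and 28 mm deep, clamp ear at +x to 19 mm from the axis), square head above, 36 x 36 mm, 34 to 59 mm above the foot. Origin: centre of the foot; z up, x and y square to the head's sides. Grip the head's flat sides (firm grip is fine), fingertips 36 mm or more above the foot. About 0.1 kg.
- nozzle_46: The largest of 4 loose steel hot-air nozzles, mouth up: round collar below (27 mm wide, bore 22 mm wide and 28 mm deep, clamp ear at +x to 19 mm from the axis), square head above, 46 x 46 mm, 34 to 59 mm above the foot. Origin: centre of the foot; z up, x and y square to the head's sides. Grip the head's flat sides (firm grip is fine), fingertips 36 mm or more above the foot. About 0.1 kg.
- post_1: First post, at the rack's narrow end (posts 44, 48, 56 mm apart, narrow to broad end). Rack: fixed dark plate, steel posts, 194 mm long, 36 mm wide at one end, 62 mm at the other, its top 10 mm above the desk. Post 22 mm tall, 16 mm thick, top coned to 6 mm: a collar fits over it with 3 mm play and rests on the plate. Origin: post axis at plate top; z up, x along the rack to the broad end.
- post_2: Second post from the narrow end (posts 44, 48, 56 mm apart, narrow to broad end). Rack: fixed dark plate, steel posts, 194 mm long, 36 mm wide at one end, 62 mm at the other, its top 10 mm above the desk. Post 22 mm tall, 16 mm thick, top coned to 6 mm: a collar fits over it with 3 mm play and rests on the plate. Origin: post axis at plate top; z up, x along the rack to the broad end.
- post_3: Third post from the narrow end (posts 44, 48, 56 mm apart, narrow to broad end). Rack: fixed dark plate, steel posts, 194 mm long, 36 mm wide at one end, 62 mm at the other, its top 10 mm above the desk. Post 22 mm tall, 16 mm thick, top coned to 6 mm: a collar fits over it with 3 mm play and rests on the plate. Origin: post axis at plate top; z up, x along the rack to the broad end.
- post_4: Last post, at the rack's broad end (posts 44, 48, 56 mm apart, narrow to broad end). Rack: fixed dark plate, steel posts, 194 mm long, 36 mm wide at one end, 62 mm at the other, its top 10 mm above the desk. Post 22 mm tall, 16 mm thick, top coned to 6 mm: a collar fits over it with 3 mm play and rests on the plate. Origin: post axis at plate top; z up, x along the rack to the broad end.
- flux_bottle: Bystander: white bottle with ribbed cap, upright, 36 mm across, 96 mm tall, loose. Origin: centre of its underside.
- loupe: Bystander: black eye loupe standing on the desk, 38 mm across, 32 mm tall, loose. Origin: centre of its underside.
Mind the look-alikes: they are no part of the job. What is shaped like the nozzle_26 but yellow is not meant.

How it is judged:
By the outcome, as a careful person would: the job done as asked, in the order asked, and still so for the second after the job is handed in, with the robot touching nothing.
It also fails if it takes over 106 s, if anything falls off the work surface, if the arm or the gripper's body presses on something with over 40 N, if the wrist force passes 120 N, or if a joint passes its speed limit or range.

ROBOT

A 6-joint arm with a two-finger parallel gripper is mounted at the origin on a cart in front of the work surface, level with it; the furniture and walls round the work are solid. World frame = base frame: x ahead of the robot, y to its left, z up, the work surface at z = 0. Lengths are in m, angles in rad, forces in N, time in s.
With the tool pointing down it reaches from about 0.375 to 0.9 m from the base axis. Payload 3.1 kg.
Tool frame: the origin (TCP) lies midway between the tips of the shut fingers; the grasp point (between the pads) lies 19 mm behind it; z points along the fingers, y is the line along which they close (so a half turn about z gives the same grasp; the last joint's range is limited). The gripper opens to 85 mm and grips with 20 to 120 N. Pads are 22 mm wide; open, the fingers measure 114 mm over their backs; the gripper's body (76 mm by 85 mm) begins 54 mm behind the grasp point. The pads swing forward as they close: fully open they stand 13 mm farther back than shut.
Start: joints at [1.107, 0.527, 1.433, -0, 1.181, -0.178], TCP at [0.176, 0.6, 0.231] pointing down, gripper open.
Joint ranges: [-3.08, 3.08], [-0.75, 2.2], [0.22, 2.44], [-1.43, 4.57], [0, 2.65], [-2.85, 2.85]. Speed limits (rad/s): [2.79, 2.79, 3.14, 3.14, 3.14, 3.14].

INTERFACE

Orientations are given as a unit quaternion [x, y, z, w].
In Python, from station import manip gives the robot as it stands.
- The arm moves only by the tool drive_tool, never from a script. Its argument "motion" is a list that holds one entry, the list of rows, each a list of 5 numbers: the finger opening in mm, from 0 to 85.4, then the shift along the tool's x, y, z in units of 30 mm (1.0 is 30 mm), then the turn about the tool's z in units of 8 degrees (1.0 is 8 degrees). In form: [[[fingers, x, y, z, yaw], ...]]. A call has 1 to 10 rows; each row is the pose to reach, as a shift and turn from the pose commanded when the call began, along the tool's axes at that moment; what a row does not reach only later rows make up. A row lasts 1/10 s, in which the tool goes at most 50 mm and 8.59 degrees, less where a joint would pass 70% of its speed; a pose out of reach is approached as far as the arm can. A call with a gripper value outside its range is refused whole. The fingers move at their own pace and stop on an object; "squeeze" is the grip in N (left out, the last holds). Time passes only in rows, so rows that repeat a pose let the fingers close. It gives the time, the measured TCP pose, the force, the opening and the grip force at its end, in the units of the state.
- manip.sense(): the state, without advancing time (a new reading comes with each control period).
- manip.snapshot(name): name is "scene" or "top" or "wrist"; returns the picture (480x640x3 uint8, red, green, blue); there is no depth.
- manip.camera_model(name): a dict with "fov_y" (degrees; the focal length in pixels is half the picture's height over the tangent of half this angle, whatever the lens; pixels are square), "cx", "cy" (the principal point, pixels), "k1" (the pictures are not rectified: a ray, as slopes to the right and down, at radius r is drawn at 1 + k1 r^2 times it, then the intrinsics apply), "origin" and "orientation" of the camera in the world. Camera axes: x right, y up, looking along -z (the intrinsics and any distortion apply to the point x, -y, -z); pixel columns grow to the right and rows downward; lengths in m; the calibration is good to about 2 mm. A picture is of the moment at which its call begins: read the wrist's pose just before it. camera_model takes no time and is no camera call; for the wrist camera it gives the pose at the moment of the call.
- manip.sign_off(): hands the job in; it is judged then, once.
The state is a dict: "t": time; "q": joint angles; "qd": joint speeds; "tau": joint torques, N m; "tcp_pos": TCP position; "tool_rot": TCP orientation; "force": force on the tool from outside, world axes, zero at the start; "ft_torque": the same for the moment, N m; "finger_gap": opening from 0.0 (shut) to 1.0 (fully open); "gripper_force": force on a finger pad.
Only numpy, scipy, OpenCV 4.12 (cv2) and the standard library are available. Lean on these libraries where they do the work, as an engineer would, in place of code of your own. Each camera call takes 0.05 s, during which the arm holds its last target. There are 200 camera calls.

## Working session

There is one attempt and no reset: what is moved stays moved. The work goes in short steps, Python scripts to look and compute and a tool call to move; the robot and the scene stay as the last step left them, time stands still between calls to the robot, and variables do not carry over. Pictures are saved under pics/ and viewed, at most 14 in all, crops included, and the job is handed in when it is done.

Besides the shell and the picture viewer there is one more tool, called by a JSON object that holds its "name" and its "arguments". drive_tool: Moves the arm, as the interface text tells. Its arguments: {"type":"object","properties":{"motion":{"type":"array","items":{"type":"array","items":{"type":"array","items":{"type":"number"}}}},"squeeze":{"type":"number"}},"required":["motion"]}

```bash
mkdir -p pics; ls
cat > h.py <<'E'
import numpy as np, cv2
from station import manip
from scipy.spatial.transform import Rotation as R
def ray(cam,px):
    f=240/np.tan(np.radians(cam["fov_y"])/2)
    d=(np.atleast_2d(px).astype(float)-[cam["cx"],cam["cy"]])/f
    u=d.copy()
    for _ in range(20): u=d/(1+cam["k1"]*(u**2).sum(1,keepdims=True))
    v=np.c_[u[:,0],-u[:,1],-np.ones(len(u))]
    return np.array(cam["origin"]),R.from_quat(cam["orientation"]).apply(v)
def onplane(cam,px,z):
    o,v=ray(cam,px); return o+v*((z-o[2])/v[:,2:3])
def proj(cam,P):
    f=240/np.tan(np.radians(cam["fov_y"])/2)
    p=R.from_quat(cam["orientation"]).inv().apply(np.atleast_2d(P)-cam["origin"])
    u=np.c_[p[:,0],-p[:,1]]/-p[:,2:3]
    return u*(1+cam["k1"]*(u**2).sum(1,keepdims=True))*f+[cam["cx"],cam["cy"]]
def snap(n,f):
    c=manip.camera_model(n); im=manip.snapshot(n); cv2.imwrite("pics/"+f,im[:,:,::-1]); return c,im
E
python3 - <<'E'
from h import *
for n in("scene","top","wrist"):
    c,im=snap(n,n+"0.png"); print(n,c)
print(manip.sense())
E
```

```text
pics
scene {'fov_y': 48.015121314104434, 'cx': 319.32800279867524, 'cy': 237.74920249878502, 'k1': -0.06255584869781534, 'origin': array([0.16167738, 0.85161651, 0.98819819]), 'orientation': array([-0.07583693,  0.36362025,  0.90941267, -0.18707665])}
top {'fov_y': 51.65962939682016, 'cx': 319.86693799203636, 'cy': 245.65395585314, 'k1': -0.007810488893676225, 'origin': array([0.25528606, 0.04176864, 1.29868957]), 'orientation': array([ 0.08100873, -0.07598628, -0.66341676,  0.73996072])}
wrist {'fov_y': 67.0730239922076, 'cx': 317.86384426284843, 'cy': 236.29338183926797, 'k1': -0.005025521833999812, 'origin': array([0.09510092, 0.62236326, 0.37315967]), 'orientation': array([-0.13339789, -0.09889004,  0.59124104,  0.78921467])}
{'t': 0.15, 'q': array([ 1.10650129e+00,  5.28276938e-01,  1.43362530e+00, -1.44530139e-05,
        1.18142188e+00, -1.78525081e-01]), 'qd': array([-0.0003558 , -0.00496187, -0.00232378, -0.00021225,  0.00059108,
       -0.00060687]), 'tau': array([ 3.14336294e-04, -4.42741585e+01, -1.78277403e+01, -2.37136073e-04,
        5.60480577e-03,  5.18650978e-06]), 'tcp_pos': array([0.17591883, 0.59914268, 0.23053798]), 'tool_rot': array([ 1.42396508e-01,  9.89809318e-01, -8.23512254e-04, -2.67148649e-04]), 'force': array([-0.56718251, -0.01951911,  0.12789   ]), 'ft_torque': array([-0.04892277, -0.01193929,  0.00840419]), 'gripper_force': 0.0, 'finger_gap': 1.0019600198857361}
```

View pics/top0.png

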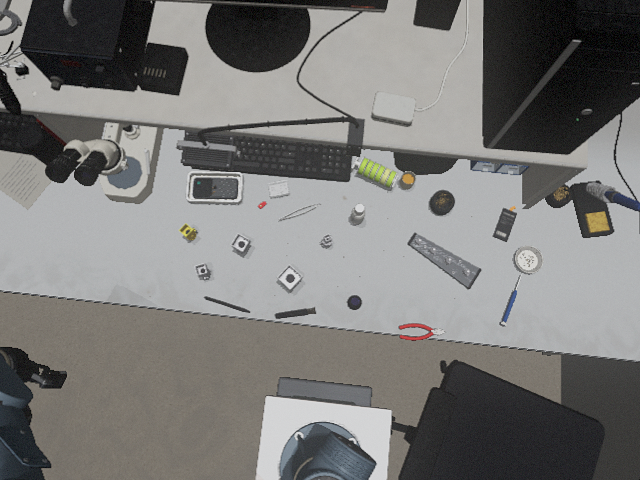

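View pics/scene0.png

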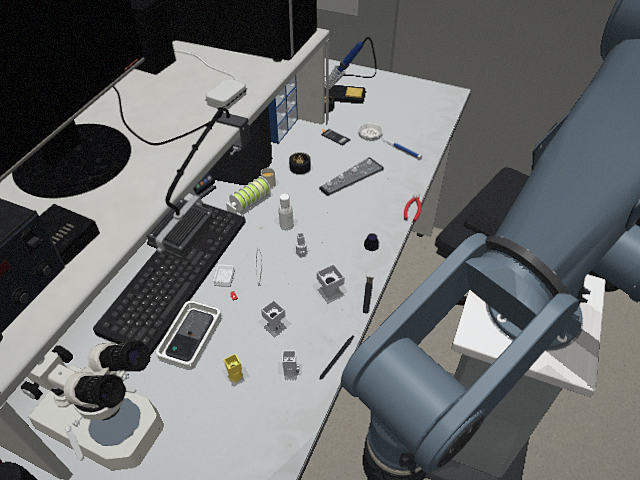

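Steel candidates in the top view are (326,241), (203,271), (242,244) and (290,278). The yellow look-alike is at (188,231), the rack near (445,260), the bottle at (358,213) and the loupe at (355,302). I'll check them in an enlarged crop.

Run:
```python
from h import *
im=cv2.imread("pics/top0.png"); a=cv2.resize(im[215:310,175:345],None,fx=4.6,fy=4.6,interpolation=cv2.INTER_CUBIC)[:,:780]
b=cv2.resize(im[225:297,395:495],None,fx=2.2,fy=2.2,interpolation=cv2.INTER_CUBIC)
o=np.zeros((600,800,3),np.uint8);o[:a.shape[0],:a.shape[1]]=a;o[440:440+b.shape[0],:b.shape[1]]=b;cv2.imwrite("pics/crop1.png",o)
c=manip.camera_model("top")
for n,p,z in[("16",(326,241),.059),("26",(203,271),.059),("36",(242,244),.059),("46",(290,278),.059),("yel",(188,231),.059),("rackN",(413,240),.01),("rackB",(475,275),.01),("bot",(358,208),.09),("loupe",(355,302),.03)]: print(n,onplane(c,p,z)[0].round(3))
```

```text
16 [0.549 0.052 0.059]
26 [0.437 0.353 0.059]
36 [0.517 0.265 0.059]
46 [0.443 0.132 0.059]
yel [0.536 0.408 0.059]
rackN [ 0.589 -0.179  0.01 ]
rackB [ 0.512 -0.348  0.01 ]
bot [ 0.636 -0.02   0.09 ]
loupe [ 0.404 -0.039  0.03 ]
```

View pics/crop1.png

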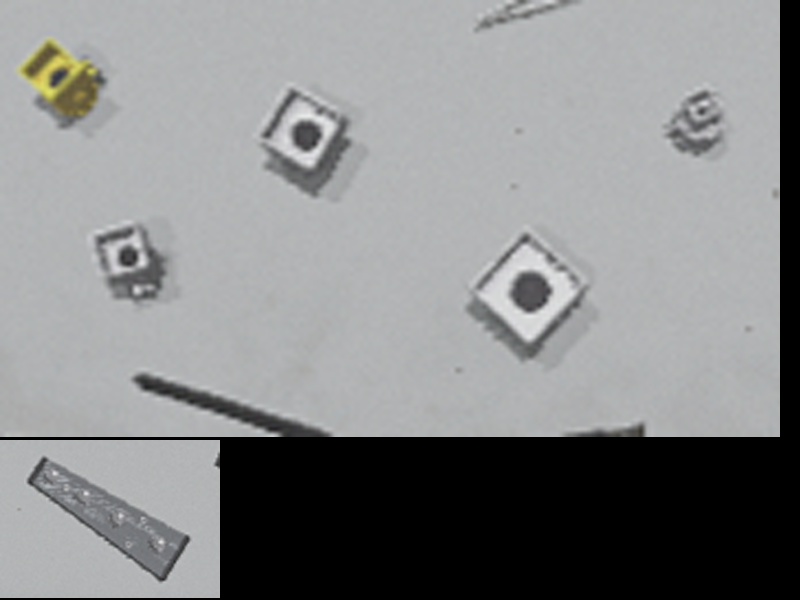

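View pics/wrist0.png

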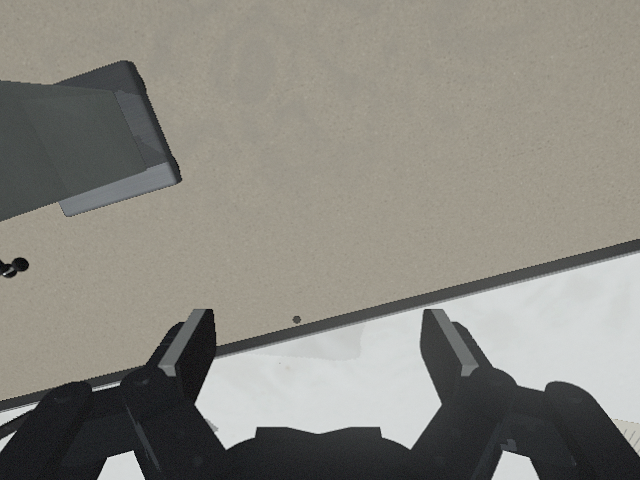

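Identification:
- nozzle_16: (326,241)
- nozzle_26: (203,271), the steel one. The similar yellow item at (188,231) is the look-alike and is excluded.
- nozzle_36: (242,244)
- nozzle_46: (290,278)

The crop confirms the colours and the size order. The rack's broad end is at the lower right. Next I'll work out what the wrist camera can see.

```bash
cat >> h.py <<'E'
def go(p,ang,s=None):
    """numbers for a move to TCP p (world) and tool-x heading ang (deg)"""
    s=s or manip.sense(); r=R.from_quat(s["tool_rot"]); d=r.inv().apply(np.array(p)-s["tcp_pos"])/.03
    x=r.as_matrix()[:,0]; a=np.degrees(np.arctan2(x[1],x[0])); y=-((ang-a+180)%360-180)
    print("now",s["tcp_pos"].round(4),"head",a.round(2),"| xyz",d.round(3),"yaw",round(y/8,3),"rows>=",max(np.linalg.norm(d)*30/50,abs(y)/8.59).round(1))
E
python3 - <<'E'
from h import *
c=manip.camera_model("wrist");s=manip.sense();r=R.from_quat(s["tool_rot"])
print(r.inv().apply(np.array(c["origin"])-s["tcp_pos"]))
for p in[(320,20),(320,240),(320,300),(20,240)]:
    print(p,r.inv().apply(onplane(c,p,0.05)[0]-s["tcp_pos"]).round(3))
go([.56,.25,.26],110); go([.5,.2,.26],110)
E
```

```text
[ 0.08411767 -0.00068908 -0.14271441]
(320, 20) [0.151 0.001 0.181]
(320, 240) [-0.032  0.002  0.181]
(320, 300) [-0.096  0.002  0.181]
(20, 240) [-0.032 -0.284  0.181]
now [0.1759 0.5991 0.2305] head 163.63 | xyz [-15.564  -7.559  -0.974] yaw 6.703 rows>= 10.4
now [0.1759 0.5991 0.2305] head 163.63 | xyz [-14.115  -9.722  -0.97 ] yaw 6.703 rows>= 10.3
```

Run:
```python
from h import *
go([.525,.21,.28],190)
```

```text
now [0.1759 0.5991 0.2305] head 163.63 | xyz [-14.82   -9.168  -1.637] yaw -3.297 rows>= 10.5
```

{"name": "drive_tool", "arguments": {"motion": [[[85, -1.5, -0.9, -0.8, -0.3], [85, -3, -1.8, -1.6, -0.6], [85, -4.5, -2.7, -1.6, -0.9], [85, -6, -3.6, -1.6, -1.2], [85, -7.5, -4.5, -1.6, -1.6], [85, -9, -5.5, -1.6, -2], [85, -10.5, -6.5, -1.6, -2.4], [85, -12, -7.4, -1.6, -2.8], [85, -13.4, -8.3, -1.6, -3.1], [85, -14.8, -9.2, -1.6, -3.3]]]}}

```text
t: 1.15
tcp_pos: [0.5041, 0.2322, 0.2792]
tool_rot: [-0.088, 0.996, 0.0, -0.0]
force: [0.2, 0.9, 0.4]
finger_gap: 0.991
gripper_force: 0.0
```

{"name": "drive_tool", "arguments": {"motion": [[[85, 0, 0, 0, 0], [85, 0, 0, 0, 0], [85, 0, 0, 0, 0], [85, 0, 0, 0, 0], [85, 0, 0, 0, 0]]]}}

```text
t: 1.65
tcp_pos: [0.5022, 0.2351, 0.2794]
tool_rot: [-0.089, 0.996, 0.0, -0.0]
force: [0.0, 0.1, 0.5]
finger_gap: 0.996
gripper_force: 0.0
```

Run:
```python
from h import *
c,im=snap("wrist","w1.png"); import pickle; pickle.dump(c,open("w1.pkl","wb"))
s=manip.sense(); print(s["t"],s["tcp_pos"])
print(proj(c,[[.549,.052,.059],[.437,.353,.059],[.517,.265,.059],[.443,.132,.059],[.536,.408,.059]]).round())
```

```text
1.7 [0.50239635 0.23500458 0.27939644]
[[137. 211.]
 [448. 155.]
 [344. 217.]
 [223. 120.]
 [470. 256.]]
```

View pics/w1.png

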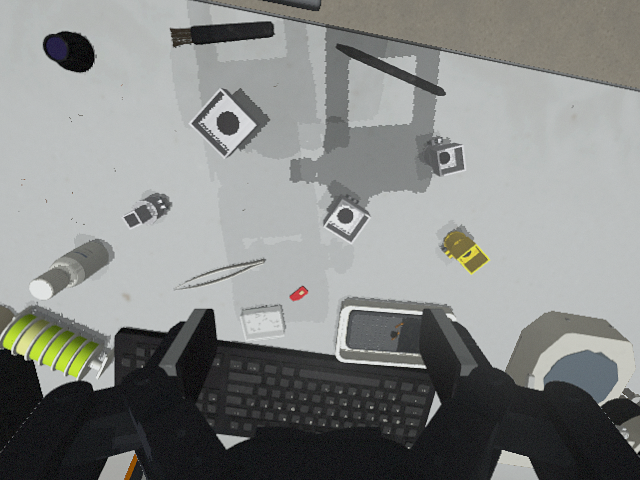

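The wrist view shows nozzle_46 at (225,123), nozzle_36 at (346,219), nozzle_26 at (449,158) and nozzle_16 at (134,220). The yellow one is at (470,252). I'll pick the head corners on an enlarged crop.

Run:
```python
from h import *
im=cv2.imread("pics/w1.png"); o=[]
for (x,y),h,k in[((136,218),25,11),((449,158),25,11),((346,219),25,11),((225,123),37,7.43)]:
    o.append(cv2.resize(cv2.resize(im[y-h:y+h,x-h:x+h],None,fx=k,fy=k,interpolation=cv2.INTER_CUBIC),(300,300),interpolation=cv2.INTER_AREA))
cv2.imwrite("pics/c2.png",np.vstack([np.hstack(o[:2]),np.hstack(o[2:])]))
```

```text
(no output)
```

View pics/c2.png

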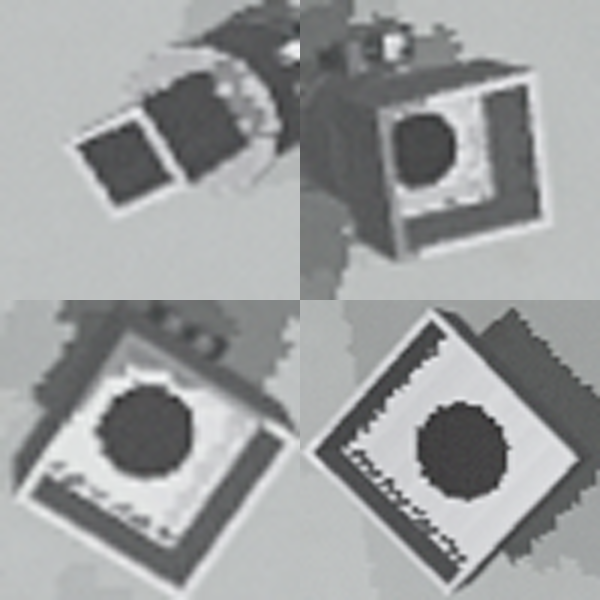

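Run:
```python
from h import *
import pickle; c=pickle.load(open("w1.pkl","rb"))
D={16:((111,193),6,[(67,147),(142,105),(187,182),(115,217)]),26:((424,133),6,[(78,106),(237,68),(248,220),(98,260)]),
36:((321,194),6,[(127,28),(300,135),(185,297),(18,197)]),46:((188,86),4.054,[(132,10),(281,160),(150,293),(10,152)])}
for n,(o,k,t) in D.items():
    P=onplane(c,np.array(t)/k-.5+o,.059)[:,:2]; e=np.roll(P,-1,0)-P
    a=np.degrees(np.arctan2(e[:,1],e[:,0]))%90; a=(a-a[0]+45)%90-45+a[0]
    print(n,P.mean(0).round(4),"sides",(np.linalg.norm(e,axis=1)*1000).round(1),"ang",a.round(1),a.mean().round(1))
go([.60,-.21,.28],335.5)
```

```text
16 [0.5595 0.047 ] sides [16.2 15.  15.1 14.2] ang [37.9 32.  35.3 36. ] 35.3
26 [0.4411 0.3574] sides [26.  25.1 25.2 25.9] ang [23.7 21.8 25.6 23.7] 23.7
36 [0.5213 0.2686] sides [35.9 35.5 35.2 35.4] ang [68.3 67.7 68.1 68.8] 68.2
46 [0.4471 0.132 ] sides [46.2 45.7 44.7 44.3] ang [54.7 52.9 52.9 54.8] 53.8
now [0.5024 0.235  0.2794] head -169.85 | xyz [ -0.589 -15.175  -0.021] yaw -18.169 rows>= 16.9
```

Run:
```python
from h import *
go([.577,-.276,.26],155.5)
```

```text
now [0.5024 0.235  0.2794] head -169.85 | xyz [  0.553 -17.205   0.646] yaw 4.331 rows>= 10.3
```

{"name": "drive_tool", "arguments": {"motion": [[[85, 0.1, -1.3, 0, 0.4], [85, 0.1, -2.6, 0, 0.8], [85, 0.2, -3.9, 0, 1.2], [85, 0.2, -5.2, 0, 1.6], [85, 0.3, -6.5, 0, 2], [85, 0.3, -7.8, 0, 2.4], [85, 0.3, -9.1, 0, 2.8], [85, 0.4, -10.4, 0, 3.2], [85, 0.4, -11.7, 0, 3.6], [85, 0.5, -13, 0, 4.3]]]}}

```text
t: 2.7
tcp_pos: [0.5568, -0.1535, 0.2795]
tool_rot: [0.212, 0.977, 0.0, 0.0]
force: [-0.1, -0.6, 0.6]
finger_gap: 0.996
gripper_force: 0.0
```

Run:
```python
from h import *
go([.577,-.276,.26],155.5)
```

```text
now [ 0.5568 -0.1535  0.2795] head 155.51 | xyz [-2.306 -3.436  0.651] yaw 0.001 rows>= 2.5
```

{"name": "drive_tool", "arguments": {"motion": [[[85, -0.8, -1.1, 0.3, 0], [85, -1.6, -2.3, 0.6, 0], [85, -2.3, -3.4, 0.6, 0], [85, -2.3, -3.4, 0.6, 0], [85, -2.3, -3.4, 0.6, 0], [85, -2.3, -3.4, 0.6, 0]]]}}

```text
t: 3.3
tcp_pos: [0.577, -0.2725, 0.2613]
tool_rot: [0.21, 0.978, 0.0, -0.0]
force: [0.4, 0.4, 0.2]
finger_gap: 0.992
gripper_force: 0.0
```

Run:
```python
from h import *
c,im=snap("wrist","w2.png"); import pickle; pickle.dump(c,open("w2.pkl","wb"))
s=manip.sense(); print(s["t"],s["tcp_pos"])
```

```text
3.35 [ 0.5770381  -0.27230343  0.26143694]
```

View pics/w2.png

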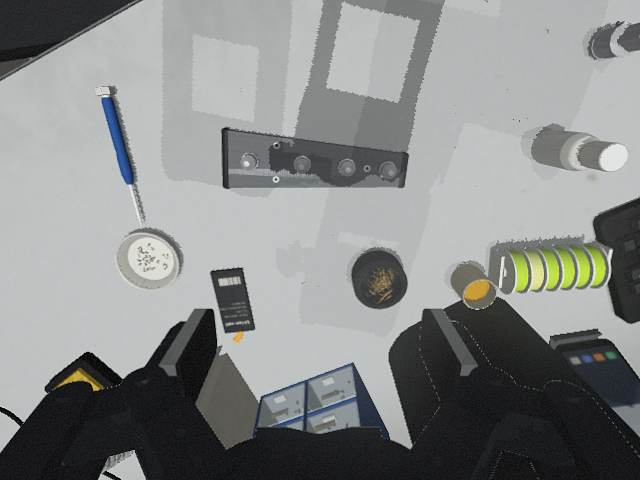

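The rack runs from its broad end at (226,158) to its narrow end at (406,168). Post tips are near (249,162), (302,165), (347,168) and (390,171). I'll enlarge to refine these.

Run:
```python
from h import *
im=cv2.imread("pics/w2.png")
cv2.imwrite("pics/c3.png",cv2.convertScaleAbs(np.vstack([cv2.resize(im[122:197,217:317],None,fx=8,fy=4*2,interpolation=cv2.INTER_CUBIC)[:300*2:2,:][:0].reshape(0,800,3), cv2.resize(im[122:192,217:317],None,fx=8,fy=8,interpolation=cv2.INTER_CUBIC)]),alpha=1.5))
cv2.imwrite("pics/c4.png",cv2.convertScaleAbs(cv2.resize(im[130:200,315:415],None,fx=8,fy=8,interpolation=cv2.INTER_CUBIC),alpha=1.5))
```

```text
(no output)
```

View pics/c3.png

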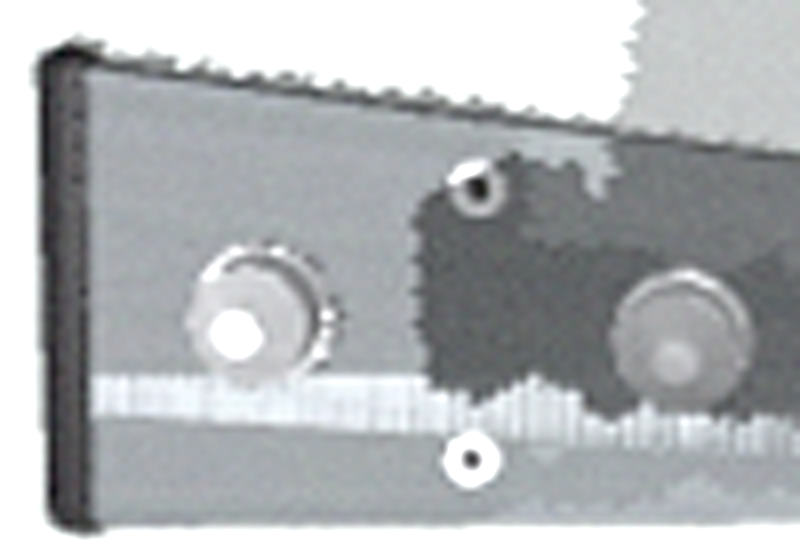

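View pics/c4.png

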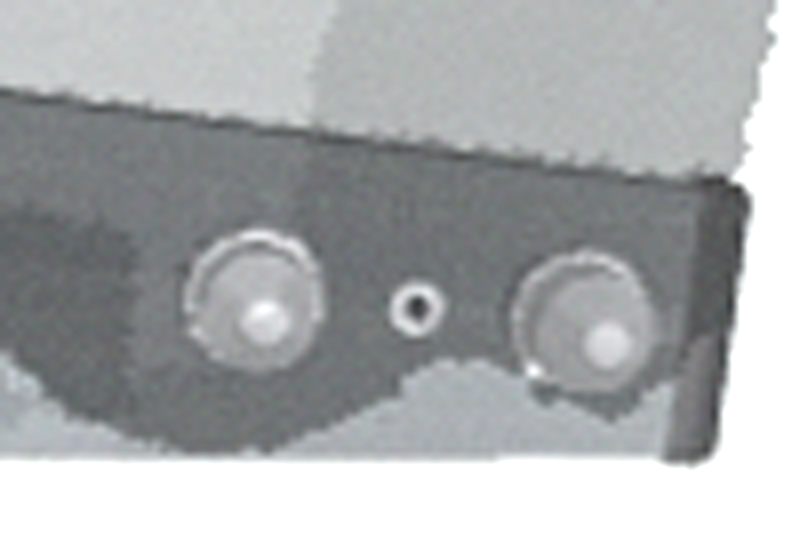

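Run:
```python
from h import *
import pickle; c=pickle.load(open("w2.pkl","rb"))
t=np.array([(604,344),(265,321),(675,362),(236,334)])/8-.5+[(315,130)]*2+[(217,122)]*2 if 0 else np.array([(604,344),(265,321),(675,362),(236,334)])/8-.5+np.array([(315,130)]*2+[(217,122)]*2)
P=onplane(c,t,.032)[:,:2]; print(P.round(4), np.linalg.norm(np.diff(P,axis=0),axis=1))
x=np.array([0,44,92,148])/1000; A=np.c_[x,np.ones(4)]; k=np.linalg.lstsq(A,P,rcond=None)[0]
u=k[0]/np.linalg.norm(k[0]); print("scale",np.linalg.norm(k[0]),"ang",np.degrees(np.arctan2(*u[::-1])))
F=P.mean(0)+np.outer(x-x.mean(),u); print(F.round(4),(1000*(F-P)).round(1))
# plate ends check
q=np.array([(88,68),(95,525)])/8-.5+[217,122]; print(onplane(c,q,.01)[:,:2].round(4))
go([.5595,.047,.12],35.3+90)
```

```text
[[ 0.585  -0.1954]
 [ 0.5644 -0.2338]
 [ 0.5421 -0.2762]
 [ 0.516  -0.3255]] [0.04363048 0.04783892 0.0558412 ]
scale 0.9955285991830118 ang -117.90497823774703
[[ 0.5851 -0.195 ]
 [ 0.5645 -0.2339]
 [ 0.5421 -0.2763]
 [ 0.5159 -0.3258]] [[ 0.1  0.4]
 [ 0.1 -0. ]
 [-0.1 -0.1]
 [-0.2 -0.3]]
[[ 0.4785 -0.3321]
 [ 0.532  -0.3605]]
now [ 0.577  -0.2723  0.2614] head 155.73 | xyz [4.905 9.46  4.722] yaw 3.804 rows>= 7.0
```

{"name": "drive_tool", "arguments": {"motion": [[[60, 0.7, 1.35, 0, 0.5], [60, 1.4, 2.7, 0, 1.1], [60, 2.1, 4, 0, 1.7], [60, 2.8, 5.4, 0, 2.3], [60, 3.5, 6.8, 0.4, 2.9], [60, 4.2, 8.1, 1, 3.5], [60, 4.9, 9.4, 2, 3.8], [60, 4.9, 9.45, 3, 3.8], [60, 4.9, 9.45, 4, 3.8], [60, 4.9, 9.45, 4.7, 3.8]]]}}

```text
t: 4.35
tcp_pos: [0.5586, 0.0472, 0.1191]
tool_rot: [0.458, 0.889, -0.0, -0.001]
force: [-0.2, -0.3, -0.2]
finger_gap: 0.697
gripper_force: 0.0
```

{"name": "drive_tool", "arguments": {"motion": [[[60, 0, 0, 0, 0], [60, 0, 0, 0, 0], [60, 0, 0, 0, 0]]]}}

```text
t: 4.65
tcp_pos: [0.5612, 0.0451, 0.1219]
tool_rot: [0.46, 0.888, 0.001, 0.001]
force: [0.2, -0.2, 0.2]
finger_gap: 0.704
gripper_force: 0.0
```

Run:
```python
from h import *
go([.5595,.047,.039],35.3+90); print(manip.sense()["t"])
```

```text
now [0.5612 0.0451 0.1219] head 125.27 | xyz [ 0.089 -0.015  2.763] yaw -0.004 rows>= 1.7
4.65
```

{"name": "drive_tool", "arguments": {"motion": [[[60, 0.08, 0, 0.9, 0], [60, 0.08, 0, 1.8, 0], [60, 0.08, 0, 2.5, 0], [60, 0.08, 0, 2.76, 0], [10, 0.08, 0, 2.76, 0], [10, 0.08, 0, 2.76, 0], [5, 0.08, 0, 2.76, 0], [5, 0.08, 0, 2.76, 0], [5, 0.08, 0, 2.76, 0], [5, 0.08, 0, 2.76, 0]]], "squeeze": 40}}

```text
t: 5.65
tcp_pos: [0.56, 0.0466, 0.039]
tool_rot: [0.46, 0.888, 0.001, 0.001]
force: [-0.4, 0.2, 6.5]
finger_gap: 0.175
gripper_force: 41.3
```

{"name": "drive_tool", "arguments": {"motion": [[[5, 0, 0, 0, 0], [5, 0, 0, 0, 0], [5, 0, 0, 0, 0], [5, 0, 0, 0, 0]]]}}

```text
t: 6.05
tcp_pos: [0.56, 0.0466, 0.039]
tool_rot: [0.46, 0.888, 0.001, 0.001]
force: [-0.6, -0.4, 6.7]
finger_gap: 0.179
gripper_force: 41.3
```

{"name": "drive_tool", "arguments": {"motion": [[[5, 0, 0, -0.3, 0], [5, 0, 0, -1.2, 0], [5, 0, 0, -2.5, 0], [5, 0, 0, -4, 0], [5, 0, 0, -4, 0], [5, 0, 0, -4, 0], [5, 0, 0, -4, 0]]]}}

```text
t: 6.75
tcp_pos: [0.5576, 0.0469, 0.1567]
tool_rot: [0.46, 0.888, -0.0, -0.001]
force: [-0.3, -1.4, -0.4]
finger_gap: 0.175
gripper_force: 40.5
```

Run:
```python
from h import *
go([.585,-.195,.12],62.1); print(manip.sense()["finger_gap"])
```

```text
now [0.5576 0.0469 0.1567] head 125.23 | xyz [-7.115 -3.903  1.219] yaw 7.891 rows>= 7.3
0.17513319376997316
```

{"name": "drive_tool", "arguments": {"motion": [[[5, -0.8, -0.45, 0, 0.9], [5, -1.6, -0.9, 0, 1.8], [5, -2.4, -1.3, 0, 2.7], [5, -3.2, -1.75, 0, 3.6], [5, -4, -2.2, 0, 4.5], [5, -4.8, -2.6, 0, 5.4], [5, -5.6, -3.1, 0, 6.3], [5, -6.4, -3.5, 0, 7.2], [5, -7.1, -3.9, 0, 7.9], [5, -7.1, -3.9, 0, 7.9]]]}}

```text
t: 7.75
tcp_pos: [0.5857, -0.1978, 0.1554]
tool_rot: [0.858, 0.513, -0.001, -0.001]
force: [-0.4, 0.2, -0.8]
finger_gap: 0.175
gripper_force: 40.5
```

{"name": "drive_tool", "arguments": {"motion": [[[5, 0, 0, 0.6, 0], [5, 0, 0, 1.2, 0], [5, 0, 0, 1.2, 0], [5, 0, 0, 1.2, 0], [5, 0, 0, 1.2, 0]]]}}

```text
t: 8.25
tcp_pos: [0.5864, -0.1944, 0.1218]
tool_rot: [0.857, 0.516, 0.0, 0.0]
force: [-0.3, 0.2, 0.1]
finger_gap: 0.178
gripper_force: 40.5
```

Run:
```python
from h import *
c,im=snap("wrist","w3.png");go([.585,-.195,.051],62.1); print(manip.sense()["finger_gap"])
c,im2=snap("top","t3.png"); c,im3=snap("scene","s3.png")
print(proj(c,[.585,-.195,.09]))
u,v=map(int,proj(c,[.585,-.195,.09])[0]); b=cv2.resize(im3[v-40:v+40,u-50:u+50],(400,320),interpolation=cv2.INTER_CUBIC)
cv2.imwrite("pics/s3c.png",np.hstack([cv2.resize(im,(400,300))[:, :],b[:300]])[:,:,::-1])
```

```text
now [ 0.5866 -0.1946  0.1222] head 62.06 | xyz [-0.036 -0.043  2.372] yaw -0.004 rows>= 1.4
0.1779082564544002
[[329.39042535 163.25675125]]
```

View pics/s3c.png

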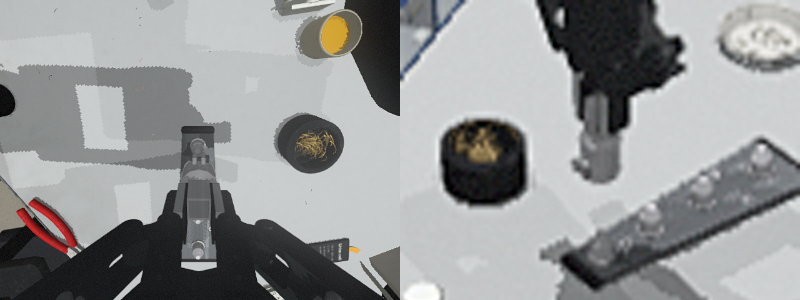

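The wrist and scene crop shows nozzle_16 held upright with its collar above post_1. I'll descend while watching the force.

{"name": "drive_tool", "arguments": {"motion": [[[5, -0.04, -0.04, 0.7, 0], [5, -0.04, -0.04, 1.2, 0], [5, -0.04, -0.04, 1.6, 0], [5, -0.04, -0.04, 1.8, 0], [5, -0.04, -0.04, 1.8, 0]]]}}

```text
t: 8.9
tcp_pos: [0.5839, -0.1949, 0.0664]
tool_rot: [0.857, 0.515, -0.001, -0.001]
force: [0.2, 1.2, -0.2]
finger_gap: 0.174
gripper_force: 40.5
```

{"name": "drive_tool", "arguments": {"motion": [[[5, 0, 0, 0.2, 0], [5, 0, 0, 0.4, 0], [5, 0, 0, 0.55, 0], [5, 0, 0, 0.6, 0], [5, 0, 0, 0.6, 0]]]}}

```text
t: 9.4
tcp_pos: [0.5844, -0.1952, 0.0494]
tool_rot: [0.857, 0.515, -0.0, -0.0]
force: [0.2, -0.0, -0.6]
finger_gap: 0.174
gripper_force: 40.6
```

{"name": "drive_tool", "arguments": {"motion": [[[5, 0, 0, 0.02, 0], [5, 0, 0, 0.03, 0], [5, 0, 0, 0.03, 0]]]}}

```text
t: 9.7
tcp_pos: [0.5847, -0.1953, 0.0491]
tool_rot: [0.857, 0.515, 0.0, 0.0]
force: [-0.7, 0.4, 2.2]
finger_gap: 0.176
gripper_force: 40.9
```

{"name": "drive_tool", "arguments": {"motion": [[[40, 0, 0, 0, 0], [40, 0, 0, 0, 0], [40, 0, 0, 0, 0], [40, 0, 0, 0, 0], [40, 0, 0, -0.6, 0], [40, 0, 0, -2, 0], [40, 0, 0, -3.5, 0], [40, 0, 0, -5, 0], [40, 0, 0, -5, 0]]]}}

```text
t: 10.6
tcp_pos: [0.5886, -0.1973, 0.2058]
tool_rot: [0.857, 0.515, 0.004, 0.006]
force: [0.7, 0.1, 0.3]
finger_gap: 0.471
gripper_force: 0.0
```

Run:
```python
from h import *
go([.4411,.3574,.2],113.7)
```

```text
now [ 0.5886 -0.1973  0.2058] head 62.04 | xyz [ 1.4027e+01 -1.3014e+01 -1.0000e-03] yaw -6.458 rows>= 11.5
```

{"name": "drive_tool", "arguments": {"motion": [[[60, 1.1, -1, 0, -0.5], [60, 2.2, -2.05, 0, -1.1], [60, 3.3, -3.05, 0, -1.6], [60, 4.4, -4.1, 0, -2.2], [60, 5.5, -5.1, 0, -2.7], [60, 6.6, -6.1, 0, -3.3], [60, 7.7, -7.15, 0, -3.8], [60, 8.8, -8.15, 0, -4.4], [60, 9.9, -9.2, 0, -5], [60, 11, -10.2, 0, -5.6]]]}}

```text
t: 11.6
tcp_pos: [0.4678, 0.2413, 0.1981]
tool_rot: [0.595, 0.804, -0.0, -0.0]
force: [0.6, -0.9, -0.4]
finger_gap: 0.701
gripper_force: 0.0
```

Run:
```python
from h import *
go([.4411,.3574,.12],113.7)
```

```text
now [0.4678 0.2413 0.1981] head 107.02 | xyz [3.961 0.283 2.603] yaw -0.835 rows>= 2.8
```

{"name": "drive_tool", "arguments": {"motion": [[[60, 1.3, 0.1, 0.5, -0.3], [60, 2.6, 0.2, 1, -0.6], [60, 3.9, 0.28, 1.8, -0.83], [60, 3.95, 0.28, 2.6, -0.83], [60, 3.95, 0.28, 2.6, -0.83], [60, 3.95, 0.28, 2.6, -0.83], [60, 3.95, 0.28, 2.6, -0.83]]]}}

```text
t: 12.3
tcp_pos: [0.4437, 0.3552, 0.1215]
tool_rot: [0.549, 0.836, 0.001, 0.0]
force: [0.2, 0.1, 0.6]
finger_gap: 0.702
gripper_force: 0.0
```

Run:
```python
from h import *
go([.4411,.3574,.038],113.7)
```

```text
now [0.4437 0.3552 0.1215] head 113.4 | xyz [ 0.102 -0.056  2.784] yaw -0.038 rows>= 1.7
```

{"name": "drive_tool", "arguments": {"motion": [[[60, 0.1, -0.05, 0.9, 0], [60, 0.1, -0.05, 1.8, -0.04], [60, 0.1, -0.05, 2.5, -0.04], [60, 0.1, -0.05, 2.78, -0.04], [20, 0.1, -0.05, 2.78, -0.04], [15, 0.1, -0.05, 2.78, -0.04], [15, 0.1, -0.05, 2.78, -0.04], [15, 0.1, -0.05, 2.78, -0.04], [15, 0.1, -0.05, 2.78, -0.04], [15, 0.1, -0.05, 2.78, -0.04]]], "squeeze": 40}}

```text
t: 13.3
tcp_pos: [0.4414, 0.3582, 0.0387]
tool_rot: [0.546, 0.838, 0.001, 0.001]
force: [1.1, -1.4, 6.9]
finger_gap: 0.299
gripper_force: 42.3
```

{"name": "drive_tool", "arguments": {"motion": [[[15, 0, 0, 0, 0], [15, 0, 0, -0.3, 0], [15, 0, 0, -1.2, 0], [15, 0, 0, -2.5, 0], [15, 0, 0, -4, 0], [15, 0, 0, -4, 0], [15, 0, 0, -4, 0]]]}}

```text
t: 14.0
tcp_pos: [0.4404, 0.3581, 0.1587]
tool_rot: [0.546, 0.838, 0.001, 0.001]
force: [0.1, -0.6, -1.9]
finger_gap: 0.291
gripper_force: 41.4
```

Run:
```python
from h import *
go([.5645,-.234,.16],62.1)
```

```text
now [0.4404 0.3581 0.1587] head 113.79 | xyz [-19.728  -4.176  -0.061] yaw 6.462 rows>= 12.1
```

{"name": "drive_tool", "arguments": {"motion": [[[15, -1.6, -0.35, 0, 0.6], [15, -3.2, -0.7, 0, 1.2], [15, -4.8, -1, 0, 1.8], [15, -6.4, -1.35, 0, 2.4], [15, -8, -1.7, 0, 3], [15, -9.6, -2, 0, 3.6], [15, -11.2, -2.35, 0, 4.2], [15, -12.8, -2.7, 0, 4.8], [15, -14.4, -3, 0, 5.4], [15, -16, -3.4, 0, 6]]]}}

```text
t: 15.0
tcp_pos: [0.5393, -0.1239, 0.1553]
tool_rot: [0.841, 0.541, -0.001, -0.002]
force: [0.5, 0.7, -2.8]
finger_gap: 0.294
gripper_force: 41.4
```

Run:
```python
from h import *
go([.5645,-.234,.14],62.1)
```

```text
now [ 0.5393 -0.1239  0.1553] head 65.57 | xyz [-2.993  2.284  0.5  ] yaw 0.434 rows>= 2.3
```

{"name": "drive_tool", "arguments": {"motion": [[[15, -1, 0.8, 0, 0.2], [15, -2, 1.5, 0, 0.4], [15, -2.9, 2.25, 0.2, 0.43], [15, -2.98, 2.28, 0.5, 0.43], [15, -2.98, 2.28, 0.5, 0.43], [15, -2.98, 2.28, 0.5, 0.43], [15, -2.98, 2.28, 0.5, 0.43]]]}}

```text
t: 15.7
tcp_pos: [0.5655, -0.2304, 0.1417]
tool_rot: [0.855, 0.518, -0.0, -0.001]
force: [0.8, 0.5, -1.0]
finger_gap: 0.294
gripper_force: 41.4
```

Run:
```python
from h import *
go([.5645,-.234,.0487],62.1)
```

```text
now [ 0.5655 -0.2304  0.1417] head 62.43 | xyz [-0.122  0.032  3.101] yaw 0.041 rows>= 1.9
```

{"name": "drive_tool", "arguments": {"motion": [[[15, -0.12, 0.03, 0.4, 0.04], [15, -0.12, 0.03, 1.2, 0.04], [15, -0.12, 0.03, 1.9, 0.04], [15, -0.12, 0.03, 2.3, 0.04], [15, -0.12, 0.03, 2.5, 0.04], [15, -0.12, 0.03, 2.5, 0.04]]]}}

```text
t: 16.3
tcp_pos: [0.565, -0.2354, 0.0665]
tool_rot: [0.857, 0.515, -0.0, -0.001]
force: [0.6, 0.3, -0.1]
finger_gap: 0.293
gripper_force: 41.4
```

{"name": "drive_tool", "arguments": {"motion": [[[15, 0, 0, 0.2, 0], [15, 0, 0, 0.4, 0], [15, 0, 0, 0.55, 0], [15, 0, 0, 0.62, 0], [15, 0, 0, 0.62, 0]]]}}

```text
t: 16.8
tcp_pos: [0.5651, -0.2354, 0.0488]
tool_rot: [0.857, 0.515, 0.0, -0.0]
force: [-1.1, 1.7, 1.2]
finger_gap: 0.296
gripper_force: 41.6
```

{"name": "drive_tool", "arguments": {"motion": [[[15, 0, 0, 0.02, 0], [50, 0, 0, 0.02, 0], [50, 0, 0, 0.02, 0], [50, 0, 0, 0.02, 0], [50, 0, 0, 0, 0], [50, 0, 0, -0.6, 0], [50, 0, 0, -2, 0], [50, 0, 0, -3.5, 0], [50, 0, 0, -5, 0], [50, 0, 0, -5, 0]]]}}

```text
t: 17.8
tcp_pos: [0.5693, -0.2383, 0.2058]
tool_rot: [0.857, 0.515, 0.003, 0.007]
force: [-0.2, 0.3, 0.0]
finger_gap: 0.586
gripper_force: 0.0
```

Run:
```python
from h import *
go([.5213,.2686,.2],68.2); go([.5213,.2686,.2],158.2)
```

```text
now [ 0.5693 -0.2383  0.2058] head 62.04 | xyz [14.175 -9.339  0.033] yaw -0.77 rows>= 10.2
now [ 0.5693 -0.2383  0.2058] head 62.04 | xyz [14.175 -9.339  0.033] yaw -12.02 rows>= 11.2
```

{"name": "drive_tool", "arguments": {"motion": [[[70, 1.3, -0.85, 0, 0], [70, 2.6, -1.7, 0, 0], [70, 3.9, -2.55, 0, -0.1], [70, 5.2, -3.4, 0, -0.2], [70, 6.5, -4.25, 0, -0.3], [70, 7.8, -5.1, 0, -0.4], [70, 9.1, -6, 0, -0.5], [70, 10.4, -6.85, 0, -0.6], [70, 11.7, -7.7, 0, -0.7], [70, 13, -8.55, 0, -0.77]]]}}

```text
t: 18.8
tcp_pos: [0.521, 0.2307, 0.198]
tool_rot: [0.828, 0.561, -0.0, -0.0]
force: [0.5, -0.6, 0.0]
finger_gap: 0.822
gripper_force: 0.0
```

Run:
```python
from h import *
go([.5213,.2686,.12],68.2)
```

```text
now [0.521  0.2307 0.198 ] head 68.21 | xyz [ 1.179 -0.46   2.601] yaw 0.001 rows>= 1.7
```

{"name": "drive_tool", "arguments": {"motion": [[[70, 0.8, -0.3, 0.5, 0], [70, 1.15, -0.45, 1.5, 0], [70, 1.17, -0.46, 2.6, 0], [70, 1.17, -0.46, 2.6, 0], [70, 1.17, -0.46, 2.6, 0], [70, 1.17, -0.46, 2.6, 0]]]}}

```text
t: 19.4
tcp_pos: [0.5231, 0.2665, 0.1219]
tool_rot: [0.828, 0.56, 0.001, 0.0]
force: [-0.4, 0.1, 0.6]
finger_gap: 0.821
gripper_force: 0.0
```

Run:
```python
from h import *
go([.5213,.2686,.037],68.2)
```

```text
now [0.5231 0.2665 0.1219] head 68.15 | xyz [ 0.037 -0.088  2.831] yaw -0.007 rows>= 1.7
```

{"name": "drive_tool", "arguments": {"motion": [[[70, 0.05, -0.08, 0.9, 0], [70, 0.05, -0.08, 1.8, 0], [70, 0.05, -0.08, 2.5, 0], [70, 0.05, -0.08, 2.82, 0], [30, 0.05, -0.08, 2.82, 0], [25, 0.05, -0.08, 2.82, 0], [25, 0.05, -0.08, 2.82, 0], [25, 0.05, -0.08, 2.82, 0], [25, 0.05, -0.08, 2.82, 0], [25, 0.05, -0.08, 2.82, 0]]], "squeeze": 40}}

```text
t: 20.4
tcp_pos: [0.5217, 0.2692, 0.0377]
tool_rot: [0.828, 0.561, 0.002, 0.001]
force: [-0.2, 0.1, 6.9]
finger_gap: 0.412
gripper_force: 40.7
```

{"name": "drive_tool", "arguments": {"motion": [[[25, 0, 0, 0, 0], [25, 0, 0, -0.3, 0], [25, 0, 0, -1.2, 0], [25, 0, 0, -2.5, 0], [25, 0, 0, -4, 0], [25, 0, 0, -4, 0], [25, 0, 0, -4, 0]]]}}

```text
t: 21.1
tcp_pos: [0.5205, 0.2691, 0.1575]
tool_rot: [0.828, 0.561, 0.001, 0.0]
force: [-0.2, 0.6, -1.5]
finger_gap: 0.41
gripper_force: 40.2
```

Run:
```python
from h import *
go([.5421,-.2763,.16],62.1)
```

```text
now [0.5205 0.2691 0.1575] head 68.19 | xyz [-16.612   7.423  -0.095] yaw 0.762 rows>= 10.9
```

{"name": "drive_tool", "arguments": {"motion": [[[25, -1.5, 0.65, 0, 0], [25, -3, 1.35, 0, 0.1], [25, -4.5, 2, 0, 0.2], [25, -6, 2.7, 0, 0.3], [25, -7.5, 3.35, 0, 0.4], [25, -9, 4, 0, 0.5], [25, -10.5, 4.7, 0, 0.6], [25, -12, 5.35, 0, 0.7], [25, -13.5, 6, 0, 0.76], [25, -15, 6.7, 0, 0.76]]]}}

```text
t: 22.1
tcp_pos: [0.5377, -0.2245, 0.1538]
tool_rot: [0.857, 0.516, -0.001, -0.002]
force: [0.7, 0.2, -1.5]
finger_gap: 0.414
gripper_force: 40.1
```

Run:
```python
from h import *
go([.5421,-.2763,.14],62.1)
```

```text
now [ 0.5377 -0.2245  0.1538] head 62.07 | xyz [-1.458  0.941  0.455] yaw -0.003 rows>= 1.1
```

{"name": "drive_tool", "arguments": {"motion": [[[25, -0.7, 0.5, 0, 0], [25, -1.4, 0.9, 0.2, 0], [25, -1.45, 0.94, 0.45, 0], [25, -1.45, 0.94, 0.45, 0], [25, -1.45, 0.94, 0.45, 0], [25, -1.45, 0.94, 0.45, 0]]]}}

```text
t: 22.7
tcp_pos: [0.5439, -0.2734, 0.1422]
tool_rot: [0.856, 0.516, -0.0, -0.001]
force: [0.3, 0.1, -0.7]
finger_gap: 0.412
gripper_force: 40.2
```

Run:
```python
from h import *
go([.5421,-.2763,.0477],62.1)
```

```text
now [ 0.5439 -0.2734  0.1422] head 62.2 | xyz [-1.160e-01 -3.000e-03  3.149e+00] yaw 0.012 rows>= 1.9
```

{"name": "drive_tool", "arguments": {"motion": [[[25, -0.08, 0, 0.4, 0], [25, -0.08, 0, 1.2, 0], [25, -0.08, 0, 1.9, 0], [25, -0.08, 0, 2.3, 0], [25, -0.08, 0, 2.5, 0], [25, -0.08, 0, 2.5, 0]]]}}

```text
t: 23.3
tcp_pos: [0.5428, -0.2769, 0.0667]
tool_rot: [0.857, 0.516, -0.0, -0.001]
force: [0.5, -0.2, -1.0]
finger_gap: 0.411
gripper_force: 40.2
```

{"name": "drive_tool", "arguments": {"motion": [[[25, 0, 0, 0.2, 0], [25, 0, 0, 0.4, 0], [25, 0, 0, 0.55, 0], [25, 0, 0, 0.65, 0], [25, 0, 0, 0.65, 0]]]}}

```text
t: 23.8
tcp_pos: [0.543, -0.2771, 0.0479]
tool_rot: [0.857, 0.516, -0.0, -0.0]
force: [-0.1, 1.6, -1.9]
finger_gap: 0.411
gripper_force: 40.1
```

{"name": "drive_tool", "arguments": {"motion": [[[25, 0, 0, 0.03, 0], [25, 0, 0, 0.04, 0], [60, 0, 0, 0.04, 0], [60, 0, 0, 0.04, 0], [60, 0, 0, 0.03, 0], [60, 0, 0, 0, 0], [60, 0, 0, -0.6, 0], [60, 0, 0, -2, 0], [60, 0, 0, -3.5, 0], [60, 0, 0, -5, 0]]]}}

```text
t: 24.8
tcp_pos: [0.5427, -0.2771, 0.1992]
tool_rot: [0.857, 0.516, -0.0, -0.0]
force: [0.8, -0.9, -0.1]
finger_gap: 0.706
gripper_force: 0.0
```

Run:
```python
from h import *
go([.4471,.132,.2],53.8)
```

```text
now [ 0.5427 -0.2771  0.1992] head 62.1 | xyz [10.56  -9.199 -0.015] yaw 1.037 rows>= 8.4
```

{"name": "drive_tool", "arguments": {"motion": [[[82, 1.2, -1, 0, 0.1], [82, 2.4, -2.1, 0, 0.2], [82, 3.6, -3.1, 0, 0.3], [82, 4.8, -4.2, 0, 0.4], [82, 6, -5.2, 0, 0.5], [82, 7.2, -6.3, 0, 0.7], [82, 8.4, -7.3, 0, 0.9], [82, 9.6, -8.4, 0, 1], [82, 10.55, -9.2, 0, 1.03], [82, 10.55, -9.2, 0, 1.03]]]}}

```text
t: 25.8
tcp_pos: [0.4452, 0.1353, 0.1981]
tool_rot: [0.89, 0.456, -0.0, -0.001]
force: [0.2, 0.2, -0.2]
finger_gap: 0.96
gripper_force: 0.0
```

{"name": "drive_tool", "arguments": {"motion": [[[82, 0, 0, 1.3, 0], [82, 0, 0, 2.6, 0], [82, 0, 0, 2.6, 0], [82, 0, 0, 2.6, 0], [82, 0, 0, 2.6, 0]]]}}

```text
t: 26.3
tcp_pos: [0.4487, 0.1312, 0.1215]
tool_rot: [0.892, 0.453, 0.001, 0.001]
force: [0.1, -0.3, 1.3]
finger_gap: 0.958
gripper_force: 0.0
```

Run:
```python
from h import *
go([.4471,.132,.036],53.8)
```

```text
now [0.4487 0.1312 0.1215] head 53.83 | xyz [-0.015 -0.067  2.849] yaw 0.004 rows>= 1.7
```

{"name": "drive_tool", "arguments": {"motion": [[[82, 0, -0.05, 0.9, 0], [82, 0, -0.05, 1.8, 0], [82, 0, -0.05, 2.5, 0], [82, 0, -0.05, 2.83, 0], [40, 0, -0.05, 2.83, 0], [35, 0, -0.05, 2.83, 0], [35, 0, -0.05, 2.83, 0], [35, 0, -0.05, 2.83, 0], [35, 0, -0.05, 2.83, 0], [35, 0, -0.05, 2.83, 0]]], "squeeze": 40}}

```text
t: 27.3
tcp_pos: [0.4472, 0.1325, 0.0365]
tool_rot: [0.892, 0.453, 0.001, 0.001]
force: [-0.3, 0.1, 6.8]
finger_gap: 0.533
gripper_force: 41.0
```

{"name": "drive_tool", "arguments": {"motion": [[[35, 0, 0, 0, 0], [35, 0, 0, -0.3, 0], [35, 0, 0, -1.2, 0], [35, 0, 0, -2.5, 0], [35, 0, 0, -4, 0], [35, 0, 0, -4, 0], [35, 0, 0, -4, 0]]]}}

```text
t: 28.0
tcp_pos: [0.4464, 0.1325, 0.1565]
tool_rot: [0.891, 0.453, 0.001, 0.001]
force: [-0.3, 0.0, -1.5]
finger_gap: 0.53
gripper_force: 41.5
```

Run:
```python
from h import *
go([.5159,-.3258,.16],62.1)
```

```text
now [0.4464 0.1325 0.1565] head 53.88 | xyz [-10.975  10.878  -0.11 ] yaw -1.028 rows>= 9.3
```

{"name": "drive_tool", "arguments": {"motion": [[[35, -1.1, 1.1, 0, 0], [35, -2.2, 2.2, 0, -0.1], [35, -3.3, 3.3, 0, -0.2], [35, -4.4, 4.4, 0, -0.3], [35, -5.5, 5.45, 0, -0.5], [35, -6.6, 6.55, 0, -0.7], [35, -7.7, 7.6, 0, -0.9], [35, -8.8, 8.7, 0, -1], [35, -9.9, 9.8, 0, -1.03], [35, -10.95, 10.85, 0, -1.03]]]}}

```text
t: 29.0
tcp_pos: [0.5139, -0.3259, 0.1526]
tool_rot: [0.857, 0.516, -0.001, -0.002]
force: [0.4, 0.1, -0.5]
finger_gap: 0.531
gripper_force: 41.4
```

{"name": "drive_tool", "arguments": {"motion": [[[35, 0, 0, 0.5, 0], [35, 0, 0, 0.5, 0], [35, 0, 0, 0.5, 0], [35, 0, 0, 0.5, 0]]]}}

```text
t: 29.4
tcp_pos: [0.5147, -0.3232, 0.1395]
tool_rot: [0.856, 0.516, -0.0, -0.001]
force: [0.2, -0.2, 0.1]
finger_gap: 0.533
gripper_force: 41.4
```

Run:
```python
from h import *
go([.5159,-.3258,.0465],62.1)
```

```text
now [ 0.5147 -0.3232  0.1395] head 62.17 | xyz [-0.059  0.083  3.099] yaw 0.009 rows>= 1.9
```

{"name": "drive_tool", "arguments": {"motion": [[[35, -0.05, 0.07, 0.4, 0], [35, -0.05, 0.07, 1.2, 0], [35, -0.05, 0.07, 1.9, 0], [35, -0.05, 0.07, 2.3, 0], [35, -0.05, 0.07, 2.45, 0], [35, -0.05, 0.07, 2.45, 0]]]}}

```text
t: 30.0
tcp_pos: [0.5163, -0.3267, 0.0661]
tool_rot: [0.857, 0.516, -0.0, -0.0]
force: [0.5, -0.6, -1.0]
finger_gap: 0.526
gripper_force: 41.4
```

{"name": "drive_tool", "arguments": {"motion": [[[35, 0, 0, 0.2, 0], [35, 0, 0, 0.4, 0], [35, 0, 0, 0.55, 0], [35, 0, 0, 0.63, 0], [35, 0, 0, 0.63, 0]]]}}

```text
t: 30.5
tcp_pos: [0.5162, -0.3266, 0.0476]
tool_rot: [0.857, 0.516, 0.0, -0.001]
force: [0.3, 1.8, 0.9]
finger_gap: 0.531
gripper_force: 41.6
```

{"name": "drive_tool", "arguments": {"motion": [[[35, 0, 0, 0.04, 0], [35, 0, 0, 0.05, 0], [70, 0, 0, 0.05, 0], [70, 0, 0, 0.05, 0], [70, 0, 0, 0.04, 0], [70, 0, 0, 0, 0], [70, 0, 0, -0.6, 0], [70, 0, 0, -2, 0], [70, 0, 0, -3.5, 0], [70, 0, 0, -5, 0]]]}}

```text
t: 31.5
tcp_pos: [0.5161, -0.3271, 0.199]
tool_rot: [0.857, 0.516, -0.0, -0.0]
force: [0.4, -0.3, -0.3]
finger_gap: 0.821
gripper_force: 0.0
```

Run:
```python
from h import *
go([.58,-.21,.26],155.5)
```

```text
now [ 0.5161 -0.3271  0.199 ] head 62.1 | xyz [ 4.446  0.056 -2.033] yaw -11.676 rows>= 10.9
```

{"name": "drive_tool", "arguments": {"motion": [[[70, 0, 0, -1, -1], [70, 0.3, 0.1, -2, -2], [70, 0.6, 0.2, -2, -3], [70, 1, 0.4, -2, -4], [70, 1.5, 0.6, -2, -5], [70, 2, 0.8, -2, -6], [70, 2.4, 1, -2, -7], [70, 2.5, 1, -2, -8], [70, 2.5, 1, -2, -9], [70, 2.5, 1, -2, -10]]]}}

```text
t: 32.5
tcp_pos: [0.578, -0.2746, 0.2576]
tool_rot: [0.322, 0.947, -0.0, -0.0]
force: [0.4, 0.2, 0.2]
finger_gap: 0.82
gripper_force: 0.0
```

{"name": "drive_tool", "arguments": {"motion": [[[70, 0, 0, 0, -0.8], [70, 0, 0, 0, -1.6], [70, 0, 0, 0, -1.6], [70, 0, 0, 0, -1.6]]]}}

```text
t: 32.9
tcp_pos: [0.5779, -0.2749, 0.2577]
tool_rot: [0.218, 0.976, -0.0, -0.0]
force: [-0.9, 0.1, -0.0]
finger_gap: 0.821
gripper_force: 0.0
```

Run:
```python
from h import *
c,im=snap("wrist","w5.png"); import pickle; pickle.dump(c,open("w5.pkl","wb"))
print(manip.sense()["tcp_pos"],manip.sense()["t"])
P=proj(c,[[.585,-.195,.069],[.5645,-.234,.069],[.5421,-.2763,.069],[.5159,-.3258,.069]]);print(P.round(1))
u0,v0=(P.min(0)-[45,45]).astype(int);u1,v1=(P.max(0)+[40,45]).astype(int)
k=min(800/(u1-u0),440/(v1-v0)); print(u0,v0,k)
w=cv2.resize(im[v0:v1,u0:u1],None,fx=k,fy=k,interpolation=cv2.INTER_CUBIC)
cv2.imwrite("pics/w5c.png",w[:,:,::-1])
snap("scene","s5.png"); snap("top","t5.png")
```

```text
[ 0.57788916 -0.27490098  0.25767404] 32.95
[[400.6 175.9]
 [352.6 173.8]
 [300.3 171.3]
 [238.8 168.4]]
193 123 3.2388663967611335
```

View pics/w5c.png

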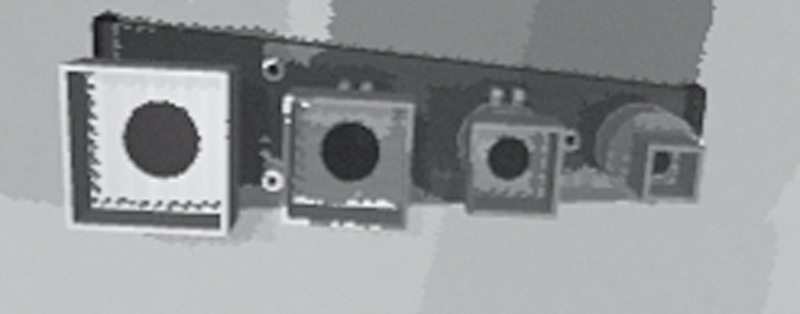

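View pics/s5.png

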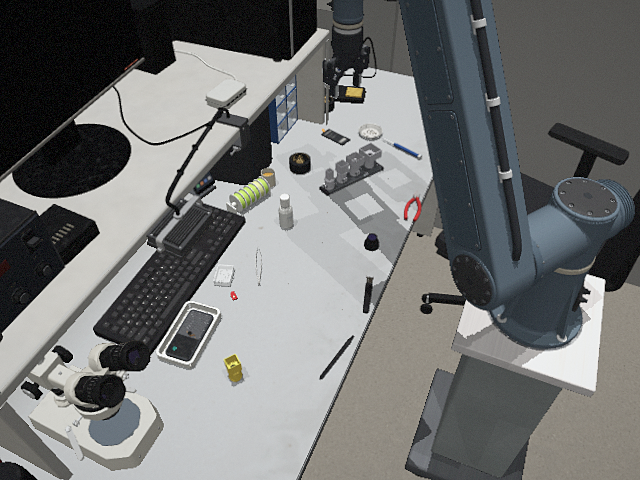

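The check crop shows all four heads in size order and square to the rack. Their centres are within about 2 px of the seated-height projection, and the bottle and loupe have not moved.

```bash
python3 -c "
from station import manip
print(manip.sign_off())"
```

```text
the job is handed in; nothing more can be done
None
```

All four nozzles are on the rack in size order, fully home and square to it, with the bottle and loupe untouched; the job was handed in at about 33 s.

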